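# Lock the flask shaker's drive shaft

## Robot

A 6-joint arm with a two-finger parallel gripper is mounted at the origin on the work surface. World frame = base frame: x ahead of the robot, y to its left, z up, the work surface at z = 0. Lengths are in mm, angles in rad, forces in N, time in s.
With the tool pointing down it reaches from about 350 to 875 mm from the base axis. Payload 15.5 kg.
Tool frame: the origin (TCP) lies on the centre line of the jaws, within the pads' length; the fingertips stand ahead of it and the grasp point (between the pads) lies 6 mm ahead of it (robot.nose_length is the z of the fingertips in the tool frame, in mm); z points along the fingers, y is the direction in which the jaws open and shut (so a half turn about z gives the same grasp; the last joint's range is limited). The gripper opens to 85 mm and grips with 20 to 120 N. Pads are 22 mm wide; open, the fingers measure 114 mm over their backs; the gripper's body (76 mm by 85 mm) begins 54 mm behind the grasp point. The pads swing forward as they close: fully open they stand 13 mm farther back than shut.
Start: joints at [-0.096, 0.494, 1.345, -0, 1.302, -0.096], TCP at [625.001, 0.003, 216.577] pointing down, gripper open.
Joint ranges: [-2.91, 2.91], [-0.82, 2.16], [0.22, 2.67], [-1.22, 4.37], [0.12, 2.79], [-3.08, 3.08]. Speed limits (rad/s): [1.89, 1.89, 2.57, 3.01, 3.01, 3.01].

## Interface

Orientations are given as a unit quaternion [w, x, y, z].
In Python, from station import robot, capture, spotter gives the robot as it stands.
- The arm moves only by the tool send_rows, never from a script. Its argument "steps" is text: rows parted by semicolons, each of 5 numbers parted by spaces: the opening in per cent of the stroke, from 0 (shut) to 100 (fully open), then the shift along the tool's x, y, z in m, then the turn about the tool's z in rad. A call has 1 to 8 rows; each row is the pose to reach, as a shift and turn from the pose commanded when the call began, along the tool's axes at that moment; what a row does not reach only later rows make up. A row lasts 1/8 s, in which the tool goes at most 62.5 mm and 10.7 degrees, less where a joint would pass 70% of its speed; a pose out of reach is approached as far as the arm can. A call with a gripper value outside its range is refused whole. The fingers move at their own pace and stop on an object; "grip_force" is the grip in N (left out, the last holds). Time passes only in rows, so rows that repeat a pose let the fingers close. It gives the time, the measured TCP pose, the force and the opening at its end, in the units of the state.
- robot.get_state(): the state, without advancing time (a new reading comes with each control period).
- capture(name): name is "scene" or "side" or "wrist"; returns a dict with "image" (420x560x3 uint8, red, green, blue), "fx", "fy", "cx", "cy" (pixels), "R" (3x3) and "t" (3): a world point X has camera coordinates R X + t; the wrist camera has in their place "tool_from_camera" (4x4, takes a point from camera to tool coordinates, whose origin is the TCP and whose axes are the flange's). Camera axes: x right, y down, z forward; pixel columns grow to the right and rows downward; lengths in mm; the calibration is good to about 2 mm. The wrist camera is an equidistant fisheye: a pixel r from the principal point sees the ray r / f radians off the axis. A picture is of the moment at which its call begins: read the wrist's pose just before it. There is no depth.
- robot.sign_off(): hands the job in, once; it reports no verdict.
Trained networks look in a picture, given as the dict that the camera call returned (one of the last four; its "shot" number tells which), for a name from the list of things; names that differ only in an ending like _2 or _b are one class to them, and where a whole thing is asked for, a point or a joint stands for the part that bears it (a point fixed in the world has none). Each returns a list of dicts, best first, with "p" (0 to 1); they miss things now and then, are a little off and sometimes report something else, mostly with a low value. They report only what shows in the picture. A call takes as long as a camera call. They do not tell look-alikes from the thing itself.
- spotter.cut_out(thing, picture): "mask" (420x560 bool, what is visible of it) and "box" ([centre column, centre row, width, height] in pixels, round what is visible of it).
- spotter.pinpoint(thing, picture): "xy" ([column, row] in pixels: a listed point, or the origin of a listed thing).
The state is a dict: "clock": time; "joint_positions": joint angles; "qd": joint speeds; "joint_efforts": joint torques, N m; "tool_pos": TCP position; "tcp_rot": TCP orientation; "force": force on the tool from outside, world axes, zero at the start; "moment": the same for the moment, N m; "width": finger opening in mm.
Only numpy, scipy, OpenCV 4.12 (cv2) and the standard library are available. Lean on these libraries where they do the work, as an engineer would, in place of code of your own. Each camera call takes 0.05 s, during which the arm holds its last target.

## Task

Lock the drive shaft of the flask shaker: with the fingertips push the short upright post on the steel disc round until the disc's slot lines up with the locking bar, and only then push the bar by its upright tab through the slot until it is fully home, with the tab up against the bridge. Only push: do not lift the bar, and leave the bottle, flask, beaker and vial where they stand.

Things in the scene. Friction and masses are not known exactly. Their poses are not given: they have to be found in the camera images.
- shaker: Flask shaker base, platform off: a fixed white case, 60 mm high to its grey deck. Origin: on the bench, under the disc's axis. x: the line of the locking bar, the way it is pushed (roughly away from the robot); z up. The case spans x -200 to 80, y -95 to 95 mm; 8 mm high rubber buttons at the corners. Bar guide on the deck: x -188 to -42, two low walls, outer faces y +-15.5, tops z 76 mm.
- bridge (a point): Middle of the near (robot-side) face of the bridge, the low arch just before the disc that the bar passes under: 37 mm wide, 8 mm thick, top 88 mm above the bench. This point is 50 mm before the disc's axis. The tab stops against this face.
- keeper (a point): Top centre of the keeper, a like arch beyond the disc that takes the bar's tip: 38 mm wide, 17 mm along the bar, top 91 mm above the bench; this point is 51.5 mm beyond the disc's axis.
- disc_axis (a point): Centre of the disc's top face, on its upright axis (82 mm above the bench). The steel disc is 76 mm across; a straight slot 26 mm wide and 16 mm deep, open at the top, runs right across its middle.
- post (a point): Middle of the short upright round post on the disc: 10 mm across, 30 mm tall, from z 82 to z 112 mm, 27 mm from the disc's axis, at right angles to the slot. Push it sideways to turn the disc.
- disc (a joint): Angle of the disc (rad), growing anticlockwise seen from above. At 0 or pi (3.14) the slot lies along the bar; either will do. Post: at 0 on the shaker's +y side, at pi/2 on its -x side (towards the bar), at pi on its -y side. Stops at -0.25 and 3.39. Stays where left; needs about 4 N at the post. Starts 0.6 rad or more from both.
- bar_tip (a point): Middle of the bar's front end face. Steel bar 18 mm wide, 12 mm high, tip tapered to 10 mm wide; loose in the guide, underside 68 mm above the bench, slides with a push of 1 to 4 N. At the start the tip is just short of the disc, 44 to 60 mm before its axis; fully home, it is 58 mm beyond the axis, inside the keeper, with the tab's front face against the bridge.
- tab (a point): Middle of the back face (the face to be pushed) of the upright tab at the tail of the bar, 116 mm behind the bar's tip. The tab is 26 mm wide, 8 mm thick, and stands from z 80 to z 118 mm above the bench; this point is at z 99 mm.
- bottle: Bystander: amber reagent bottle, 84 mm across, 160 mm tall; origin at the centre of its underside.
- flask: Bystander: empty conical glass flask, 82 mm across the foot, 122 mm tall; origin at the centre of its underside.
- beaker: Bystander: glass beaker, 72 mm across, 95 mm tall; origin at the centre of its underside.
- vial: Bystander: small amber vial, 32 mm across, 65 mm tall; origin at the centre of its underside.
- bar: The locking bar with its tab (see bar_tip and tab); origin under its tip face, on the underside; x axis along the bar, forwards.
Mind the look-alikes: they are no part of the job. Of the things shaped like the bar, the bare steel one is meant.

How it is judged (in metres and radians):
On the way, in this order (a step that is already met when the one before it is completed fails the run):
1. the disc is turned so that its slot lines up with the bar, the bar still being outside the disc ((value of joint disc between -0.15 and 0.15 rad or value of joint disc between 2.9916 and 3.2916 rad) and x of bar_tip in the frame of shaker below -0.033 m), for 0.2 s.
2. the bar is pushed through the slot, fully home (x of bar_tip in the frame of shaker above 0.054 m and y of bar_tip in the frame of shaker between -0.006 and 0.006 m and z of bar_tip in the frame of shaker below 0.083 m), for 0.2 s.
At the end, for the whole second after the job is handed in: The bar's tip is at least 54 mm beyond the disc's axis (within 4 mm of fully home), within 6 mm of the centre line, the slot in line with the bar (0.15 rad), and the bar at rest (all of step 2 and (value of joint disc between -0.15 and 0.15 rad or value of joint disc between 2.9916 and 3.2916 rad) and linear speed of bar below 0.01 m/s); the robot touches nothing.
It fails at once if the bar is lifted or tipped up by more than 15 mm (z of bar_tip in the frame of shaker above 0.089 m or z of tab in the frame of shaker above 0.114 m).
It fails at once if a bystander is shifted by more than 20 mm, lifted or tipped over (distance of any of bottle, flask, beaker, vial from where it was at the start of the episode above 0.02 m or angle between any of bottle, flask, beaker, vial's own z axis and vertical above 0.3 rad).
It also fails if it takes over 48 s, if anything falls off the work surface, if the arm or the gripper's body presses on something with over 40 N, if the wrist force passes 120 N, or if a joint passes its speed limit or range.

## Working session

There is one attempt and no reset: what is moved stays moved. The work goes in short steps, Python scripts to look and compute and a tool call to move; the robot and the scene stay as the last step left them, time stands still between calls to the robot, and variables do not carry over. Pictures are saved under pics/ and viewed, and the job is handed in when it is done.

Besides the shell and the picture viewer there is one more tool, called after "Call:" in YAML: its name, and indented under it one key for each argument. send_rows: Moves the arm, as the interface text tells. Its arguments: {"type":"object","properties":{"steps":{"type":"string"},"grip_force":{"type":"number"}},"required":["steps"]}

```bash
ls; mkdir -p pics; python3 - <<'E'
from station import robot, capture, spotter
import cv2
print(robot.get_state(), robot.nose_length)
for n in ("scene","side","wrist"):
    p=capture(n); cv2.imwrite(f"pics/{n}0.png",p["image"][:,:,::-1])
    print({k:v for k,v in p.items() if k!="image"})
    for th in ("disc_axis","post","bar_tip","tab","bridge","keeper","shaker","bottle","flask","beaker","vial"):
        print(n,th,[(x["xy"],round(x["p"],2)) for x in spotter.pinpoint(th,p)][:4])
E
```

```text
pics
{'clock': 0.0, 'joint_positions': array([-9.54725606e-02,  4.94192828e-01,  1.34613131e+00,  3.00181526e-06,
        1.30249689e+00, -9.54681117e-02]), 'qd': array([-0.00048642, -0.00018409,  0.00132116, -0.00048598, -0.00131268,
        0.00032484]), 'joint_efforts': array([-2.68344644e-03, -8.82162237e+01, -3.83866239e+01, -4.40739132e-04,
        1.02696815e-02,  1.38197843e-04]), 'tool_pos': array([6.24622934e+02, 5.74772461e-02, 2.15994208e+02]), 'tcp_rot': array([-4.74639347e-04,  7.07108503e-01,  7.07104793e-01, -3.89803375e-04]), 'force': array([-0.62459995,  0.53245466,  0.08548473]), 'moment': array([-0.0579006 , -0.01150135,  0.02270045]), 'width': 85.79546239512753} 25.0
{'fx': 490.13866598450346, 'fy': 490.13866598450346, 'cx': 288.33639316905584, 'cy': 207.58931471523516, 'R': array([[-0.53952743,  0.84195431, -0.00480443],
       [ 0.70613719,  0.4493728 , -0.54720596],
       [-0.45856344, -0.29862521, -0.8369842 ]]), 't': array([ 261.46259332, -354.51396796, 1442.80536515]), 'shot': 1}
scene disc_axis [([213.6, 212.0], 0.76)]
scene post [([209.4, 198.3], 0.62), 
[... 1765 characters left out ...]
 1.00000000e+00]]), 'shot': 3}
wrist disc_axis [([297.4, 282.0], 0.71), ([245.4, 285.0], 0.62)]
wrist post [([276.4, 303.9], 0.7)]
wrist bar_tip [([242.9, 283.9], 0.95), ([100.2, 274.4], 0.85), ([54.8, 132.5], 0.56)]
wrist tab [([135.4, 302.2], 0.82), ([72.8, 320.6], 0.81), ([100.3, 78.2], 0.58), ([294.6, 279.9], 0.24)]
wrist bridge [([251.6, 289.1], 0.93)]
wrist keeper [([342.3, 288.0], 0.96)]
wrist shaker [([292.7, 247.4], 0.78), ([327.4, 356.4], 0.32)]
wrist bottle [([208.9, 98.4], 0.67)]
wrist flask [([289.8, 91.3], 0.72), ([291.9, 247.8], 0.63), ([236.3, 360.1], 0.5)]
wrist beaker [([210.5, 95.5], 0.69), ([236.5, 359.6], 0.57)]
wrist vial [([326.0, 358.9], 0.65), ([345.6, 282.4], 0.46)]
```

View pics/scene0.png

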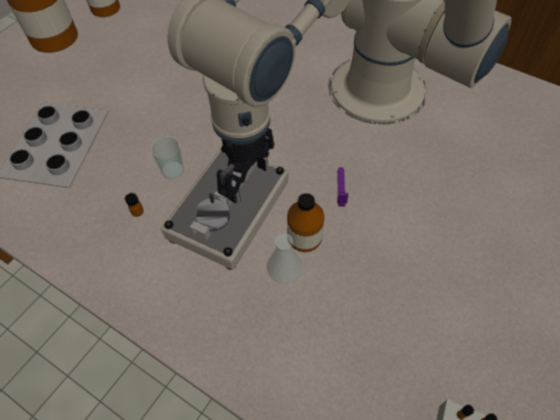

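View pics/side0.png

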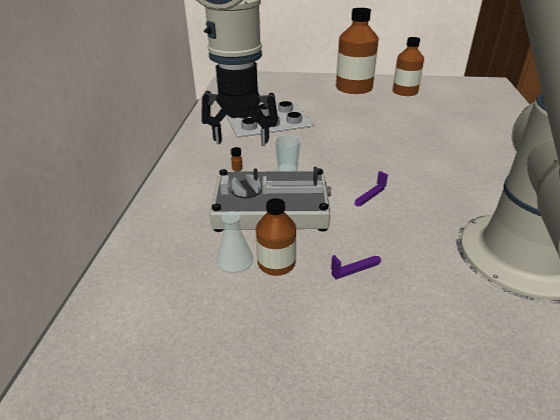

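View pics/wrist0.png

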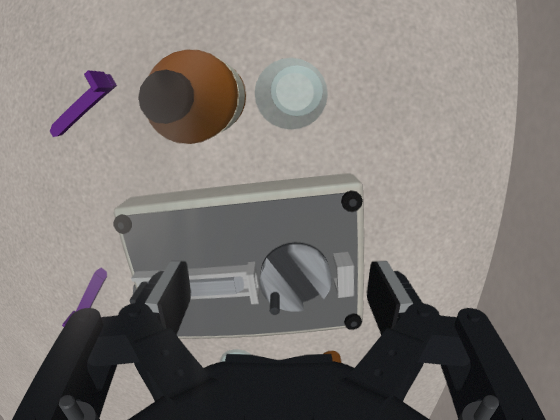

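The wrist view shows the steel bar in the guide (about 130–245, 285), the bridge at (252, 287), the disc at (295, 277), the post at (275, 302) and the keeper at (343, 280). The purple bars at (85, 100) and (90, 295) are look-alikes. The bare steel bar in the guide is the one to push. Next I'll measure the pose.

```bash
cat > h.py <<'E'
import numpy as np, cv2
from scipy.spatial.transform import Rotation as Ro
def tool(s):
    q=s["tcp_rot"]; return Ro.from_quat([q[1],q[2],q[3],q[0]]).as_matrix(), np.array(s["tool_pos"])
def ray_w(p,s,xy):
    R,t=tool(s); T=p["tool_from_camera"]
    d=np.array([(xy[0]-p["cx"]),(xy[1]-p["cy"])])/p["fx"]; r=np.hypot(*d)
    v=np.array([*(d/r*np.sin(r)),np.cos(r)]) if r>0 else np.array([0,0,1.])
    return R@T[:3,3]+t, R@T[:3,:3]@v
def ray_f(p,xy):
    v=np.array([(xy[0]-p["cx"])/p["fx"],(xy[1]-p["cy"])/p["fy"],1.]); return -p["R"].T@p["t"], p["R"].T@v
def at_z(r,z):
    o,d=r; return o+d*(z-o[2])/d[2]
def proj_w(p,s,X):
    R,t=tool(s);T=p["tool_from_camera"]
    c=T[:3,:3].T@(R.T@(np.array(X)-t)-T[:3,3]); th=np.arctan2(np.hypot(c[0],c[1]),c[2]); n=np.hypot(c[0],c[1])
    return np.array([p["cx"],p["cy"]])+p["fx"]*th*c[:2]/n
def proj_f(p,X):
    c=p["R"]@np.array(X)+p["t"]; return np.array([p["cx"]+p["fx"]*c[0]/c[2],p["cy"]+p["fy"]*c[1]/c[2]])
E
python3 - <<'E'
from station import robot, capture, spotter
from h import *
s=robot.get_state(); p=capture("wrist"); q=capture("side"); c=capture("scene")
Z=dict(disc_axis=82,post=97,bar_tip=74,tab=99,bridge=82,keeper=91,shaker=0,bottle=0,flask=0,beaker=0,vial=0)
for th,z in Z.items():
    for n,pp in (("w",p),("side",q),("scene",c)):
        for x in spotter.pinpoint(th,pp)[:3]:
            r=ray_w(p,s,x["xy"]) if n=="w" else ray_f(pp,x["xy"])
            print(th,n,np.round(x["xy"]),round(x["p"],2),np.round(at_z(r,z)[:2]))
for nm,xy in dict(bTL=(123,223),bTR=(352,200),bBR=(353,321)).items(): print(nm,np.round(at_z(ray_w(p,s,xy),68),1))
im=p["image"][180:360,100:400,::-1]; cv2.imwrite("pics/w_crop.png",cv2.resize(im,None,fx=2.6,fy=2.6,interpolation=cv2.INTER_CUBIC))
im=q["image"][140:240,190:350,::-1]; cv2.imwrite("pics/s_crop.png",cv2.resize(im,None,fx=5,fy=5,interpolation=cv2.INTER_CUBIC))
E
```

```text
disc_axis w [295. 279.] 0.66 [ 641. -101.]
disc_axis side [244. 181.] 0.86 [ 647. -108.]
disc_axis side [316. 176.] 0.19 [ 473. -148.]
disc_axis scene [210. 212.] 0.82 [ 646. -105.]
post w [273. 306.] 0.64 [ 618. -124.]
post side [255. 176.] 0.61 [ 620. -111.]
post scene [212. 199.] 0.91 [ 623. -116.]
bar_tip w [ 51. 133.] 0.84 [374.  62.]
bar_tip w [243. 286.] 0.81 [ 585. -115.]
bar_tip w [100. 272.] 0.79 [ 409. -107.]
bar_tip side [379. 257.] 0.75 [336. 128.]
bar_tip side [249. 207.] 0.7 [620. -14.]
bar_tip side [355. 204.] 0.61 [378. -47.]
bar_tip scene [345. 169.] 0.73 [370.  89.]
bar_tip scene [198. 226.] 0.68 [ 688. -109.]
tab w [138. 299.] 0.9 [ 469. -123.]
tab w [101.  76.] 0.9 [462. 112.]
tab w [ 71. 320.] 0.6 [ 358. -169.]
tab side [332. 265.] 0.61 [429. 187.]
tab side [382. 175.] 0.56 [ 313. -140.]
tab side [319. 175.] 0.52 [ 464. -125.]
bridge w [249. 293.] 0.61 [ 592. -119.]
bridge w [136. 300.] 0.57 [ 457. -137.]
bridge side [265. 183.] 0.88 [ 595. -102.]
bridge scene [218. 192.] 0.97 [ 593. -124.]
keeper w [344. 285.] 0.95 [ 692. -103.]
keeper w [291.  91.] 0.75 [635. 
[... 403 characters left out ...]
704. -302.]
bottle side [276. 262.] 0.9 [547.  84.]
bottle scene [304. 239.] 0.71 [552.  88.]
bottle scene [214. 225.] 0.15 [ 636. -116.]
flask w [290.  94.] 0.93 [637.  86.]
flask side [237. 259.] 0.8 [633.  83.]
flask scene [284. 268.] 0.96 [641.  88.]
beaker w [237. 362.] 0.52 [ 556. -313.]
beaker w [293. 248.] 0.42 [ 642. -104.]
beaker side [286. 167.] 0.59 [ 565. -321.]
beaker side [268. 185.] 0.39 [ 604. -219.]
beaker scene [174. 173.] 0.82 [ 565. -301.]
vial w [326. 356.] 0.4 [ 699. -299.]
vial side [234. 167.] 0.72 [ 716. -309.]
vial side [266. 187.] 0.48 [ 607. -211.]
vial scene [137. 211.] 0.85 [ 706. -302.]
bTL [452.8 -44.6  68. ]
bTR [697.7 -18.3  68. ]
bBR [ 714.  -171.9   68. ]
```

View pics/w_crop.png

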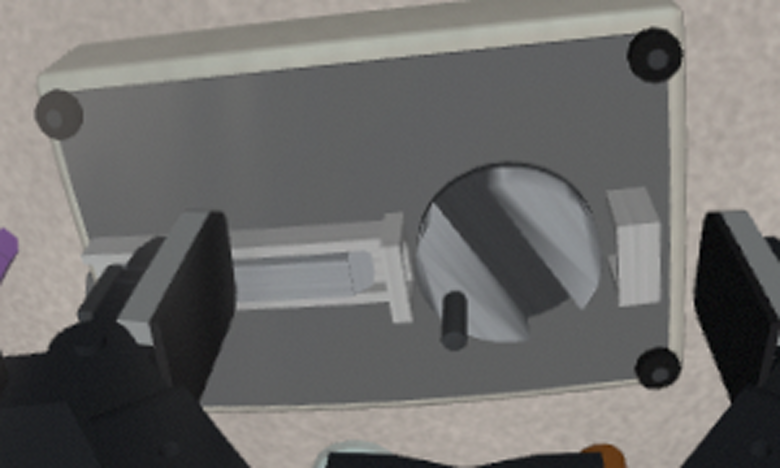

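View pics/s_crop.png

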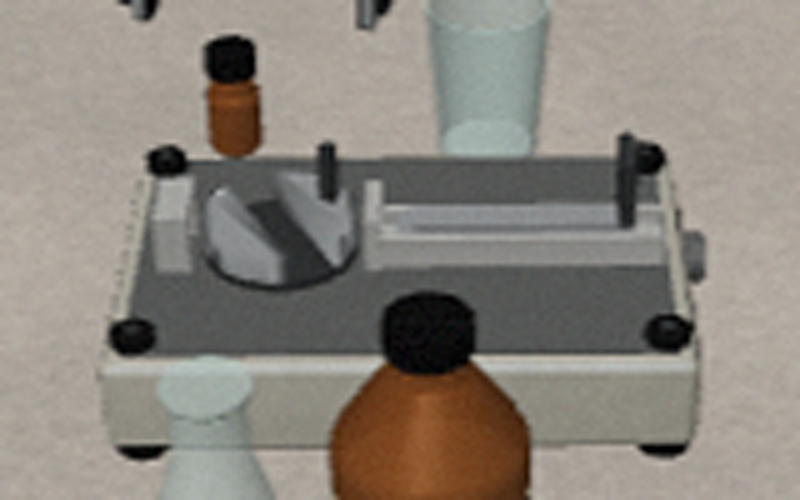

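The wrist crop shows the post leaning from base (275, 295) to top (275, 311) and the slot running upper left to lower right. Now I'll refine the axis, yaw and disc angle.

```bash
cat > m.py <<'E'
from station import robot, capture, spotter
from h import *
from scipy.optimize import least_squares
s=robot.get_state(); p=capture("wrist")
W=lambda c:(c[0]/2.6+100,c[1]/2.6+180)
L,Rr,T,B=[at_z(ray_w(p,s,W(c)),82)[:2] for c in ((417,250),(601,252),(508,162),(505,342))]
print("disc",L,Rr,T,B,(L+Rr)/2,(T+B)/2)
print("post base",at_z(ray_w(p,s,W((457,296))),82)[:2],"top",at_z(ray_w(p,s,W((454,341))),112)[:2])
# known points fit: buttons unknown; use keeper top corners z91, bridge
k=[at_z(ray_w(p,s,W(c)),91)[:2] for c in ((608,191),(645,188),(659,302),(622,306))]
print("keeper",np.round(k,1),np.mean(k,0))
b=[at_z(ray_w(p,s,W(c)),88)[:2] for c in ((384,214),(402,213),(411,321),(392,323))]
print("bridge",np.round(b,1),np.mean(b,0))
print("bar tip",at_z(ray_w(p,s,W((372,270))),80)[:2])
E
python3 m.py
```

```text
disc [604.9567019  -97.03610379] [679.17237777 -98.6734757 ] [640.56986771 -57.80953507] [ 641.24698367 -143.68275979] [642.06453983 -97.85478974] [ 640.90842569 -100.74614743]
post base [ 620.8781255  -119.39396752] top [ 619.98882239 -120.15250159]
keeper [[ 678.3  -66.1]
 [ 692.6  -65.2]
 [ 703.6 -118.3]
 [ 688.2 -119.6]] [690.68482541 -92.30747045]
bridge [[ 593.   -77.3]
 [ 600.   -76.8]
 [ 601.9 -128.1]
 [ 594.  -129.3]] [ 597.24943073 -102.87918982]
bar tip [ 586.06350641 -108.20010187]
```

Call:
send_rows:
  steps: "0 -0.02 -0.005 0 -0.17; 0 -0.04 -0.01 0 -0.34; 0 -0.06 -0.015 0 -0.51; 0 -0.08 -0.02 0 -0.68; 0 -0.1 -0.03 0 -0.85; 0 -0.109 -0.031 0.02 -1.02; 0 -0.109 -0.031 0.03 -1.134; 0 -0.109 -0.031 0.03 -1.134"
  grip_force: 30

```text
clock: 4.65
tool_pos: [593.6, -109.0, 186.0]
tcp_rot: [-0.001, 0.217, 0.976, 0.0]
force: [0.8, 0.0, 0.2]
width: 0.2
```

```bash
cat > look.py <<'E'
import sys
from station import robot, capture, spotter
from h import *
tag=sys.argv[1]
s=robot.get_state(); R,t=tool(s)
print(round(s["clock"],2),np.round(t,1),"xaxis",np.round(R[:,0],3),"-x yaw deg",round(np.degrees(np.arctan2(-R[1,0],-R[0,0])),1),"F",np.round(s["force"],1),"w",round(s["width"],1))
p=capture("wrist"); q=capture("side"); c=capture("scene")
tip=t+R@np.array([0,0,25.])
print("tip side",np.round(proj_f(q,tip)), "wrist", np.round(proj_w(p,s,tip)))
cv2.imwrite(f"pics/{tag}_w.png",p["image"][:,:,::-1])
a=cv2.resize(q["image"][100:240,190:350,::-1],None,fx=4,fy=4,interpolation=cv2.INTER_CUBIC)
cv2.imwrite(f"pics/{tag}_s.png",a)
b=cv2.resize(c["image"][130:270,150:310,::-1],None,fx=4,fy=4,interpolation=cv2.INTER_CUBIC)
cv2.imwrite(f"pics/{tag}_c.png",b)
E
python3 look.py a
```

```text
4.65 [ 593.6 -109.   186. ] xaxis [-0.906  0.424  0.001] -x yaw deg -25.1 F [0.8 0.  0.2] w 0.2
tip side [265. 154.] wrist [280. 235.]
```

View pics/a_w.png

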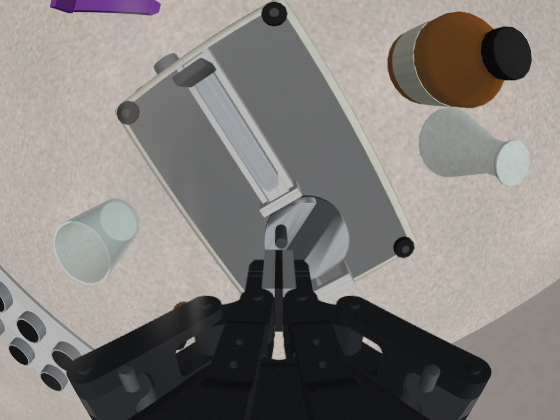

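View pics/a_s.png

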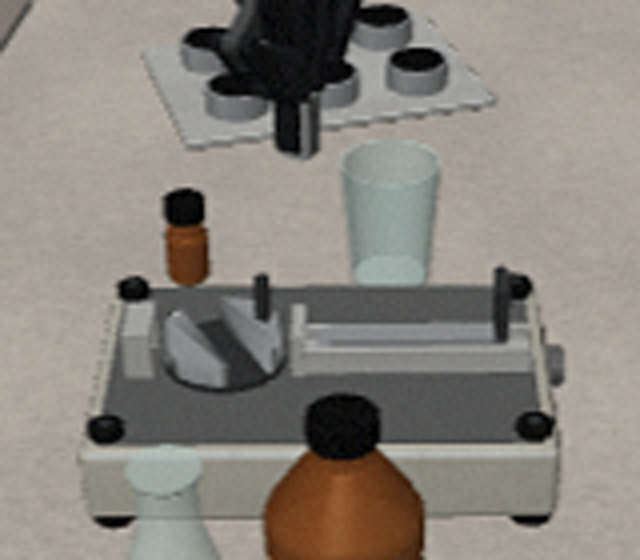

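```bash
python3 - <<'E'
from station import robot, capture
from h import *
s=robot.get_state();R,t=tool(s);p=capture("wrist");q=capture("side");c=capture("scene")
for z in (25,15,5,0,-10,-15,-20):
    for x in (-11,11):
        X=t+R@np.array([x,0,z]); print(z,x,np.round(proj_w(p,s,X)),np.round(proj_f(q,X)),np.round(proj_f(c,X)))
print(np.round(proj_f(q,[619.5,-120.4,112])),np.round(proj_f(q,[642,-105.5,82])))
for n,pp in (("side",q),("scene",c),("wrist",p)):
    cv2.imwrite(f"pics/b_{n}.png",pp["image"][:,:,::-1])
a=cv2.resize(p["image"][200:350,200:360,::-1],None,fx=4,fy=4,interpolation=cv2.INTER_CUBIC);cv2.imwrite("pics/b_wc.png",a)
E
```

```text
25 -11 [280. 251.] [260. 152.] [214. 176.]
25 11 [280. 218.] [268. 154.] [223. 172.]
15 -11 [280. 258.] [260. 148.] [214. 174.]
15 11 [280. 224.] [268. 150.] [223. 169.]
5 -11 [280. 267.] [260. 144.] [213. 171.]
5 11 [280. 231.] [268. 147.] [222. 166.]
0 -11 [280. 271.] [260. 142.] [213. 169.]
0 11 [280. 235.] [268. 145.] [222. 165.]
-10 -11 [280. 280.] [260. 138.] [212. 166.]
-10 11 [280. 243.] [268. 141.] [221. 162.]
-15 -11 [280. 285.] [260. 137.] [212. 165.]
-15 11 [280. 247.] [268. 139.] [221. 161.]
-20 -11 [280. 291.] [260. 135.] [211. 164.]
-20 11 [280. 252.] [268. 137.] [221. 159.]
[255. 168.] [246. 182.]
```

View pics/b_wc.png

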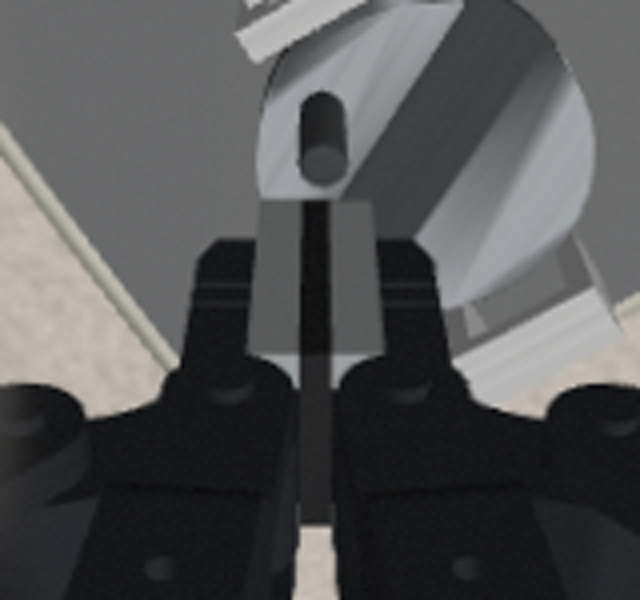

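View pics/b_side.png

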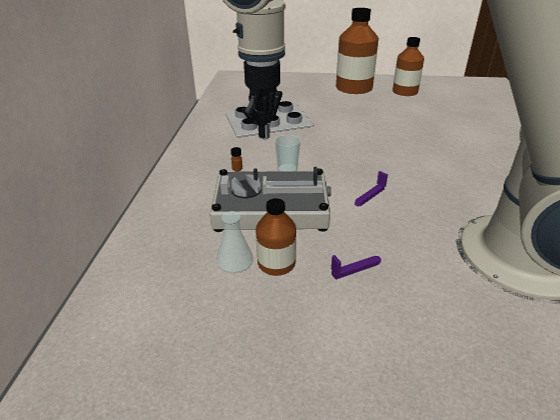

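View pics/a_c.png

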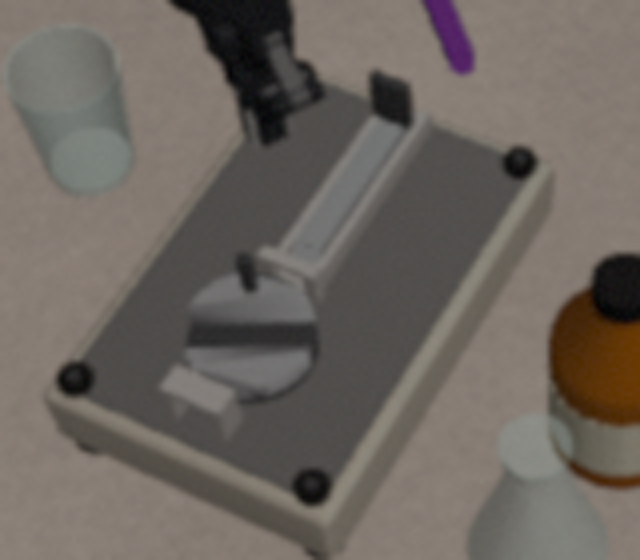

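The three cameras agree that the tip is about 40 mm higher than nose_length implies. The tip shows at (264, 137) in the side view against a predicted (264, 153). I'll descend part way and compare again.

Call:
send_rows:
  steps: "0 0 0 0.02 0; 0 0 0 0.04 0; 0 0 0 0.06 0; 0 0 0 0.06 0; 0 0 0 0.06 0"

```text
clock: 5.58
tool_pos: [594.5, -109.1, 127.5]
tcp_rot: [0.001, 0.217, 0.976, -0.0]
force: [-0.2, -0.1, -0.1]
width: 0.1
```

```bash
python3 look.py c
```

```text
5.58 [ 594.5 -109.1  127.5] xaxis [-0.906  0.423 -0.001] -x yaw deg -25.0 F [-0.2 -0.1 -0.1] w 0.1
tip side [265. 175.] wrist [280. 235.]
```

View pics/c_s.png

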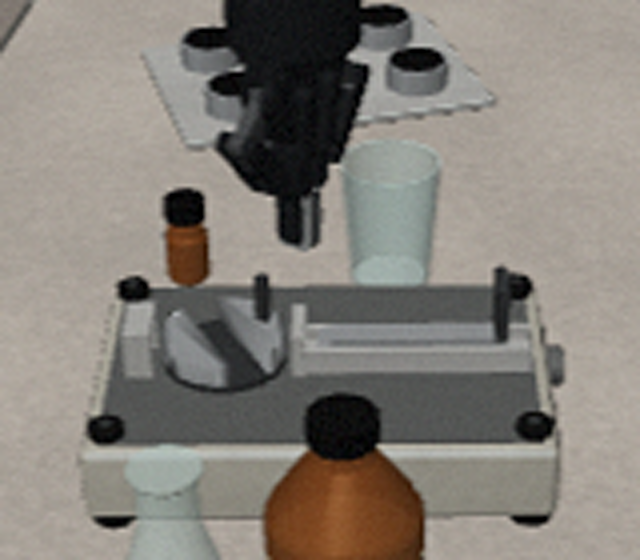

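View pics/c_w.png

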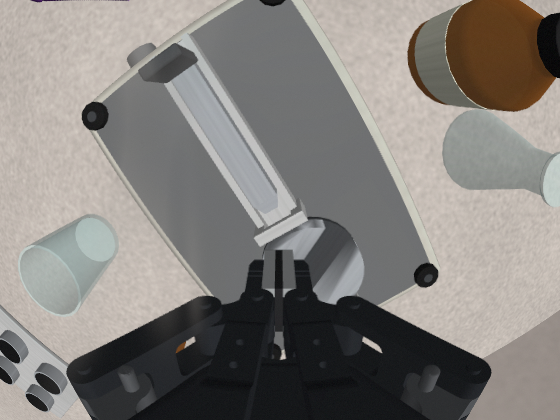

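```bash
python3 - <<'E'
from station import robot, capture
from h import *
q=capture("side");c=capture("scene")
def tri(r1,r2):
    A=[];b=[]
    for o,d in (r1,r2):
        d=d/np.linalg.norm(d);P=np.eye(3)-np.outer(d,d);A.append(P);b.append(P@o)
    return np.linalg.lstsq(np.vstack(A),np.hstack(b),rcond=None)[0]
print(tri(ray_f(q,(264,138)),ray_f(c,(217,165))))
print("post top",tri(ray_f(q,(255.5,169)),ray_f(c,(150+243/4,130+256/4))))
E
```

```text
[ 595.10500676 -106.81960098  200.5280083 ]
post top [ 619.60236558 -120.16424323  110.1317327 ]
```

View pics/c_c.png

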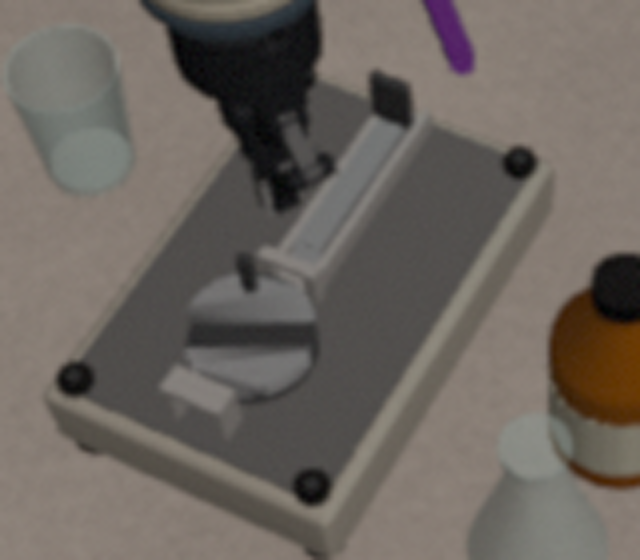

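Triangulation puts the real tip at z ≈ TCP + 14.5. The post top triangulates to 110 against the stated 112, so the cameras are sound. I'll trust the cameras and descend until the tip shows at about z 98.

Call:
send_rows:
  steps: "0 0 0 0.02 0; 0 0 0 0.035 0; 0 0 0 0.043 0; 0 0 0 0.043 0; 0 0 0 0.043 0"

```text
clock: 6.45
tool_pos: [594.3, -109.1, 84.0]
tcp_rot: [0.0, 0.217, 0.976, -0.0]
force: [-0.7, 1.2, 0.2]
width: 0.0
```

```bash
python3 look.py d
```

```text
6.45 [ 594.3 -109.1   84. ] xaxis [-0.906  0.423 -0.001] -x yaw deg -25.0 F [-0.7  1.2  0.2] w 0.0
tip side [266. 190.] wrist [280. 235.]
```

View pics/d_s.png

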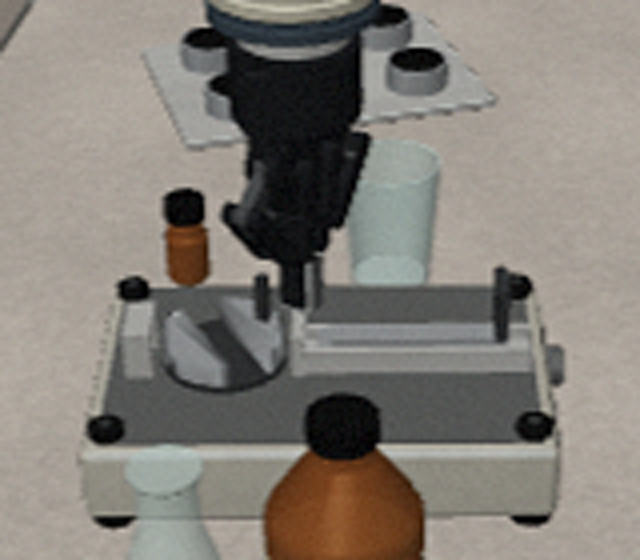

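View pics/d_c.png

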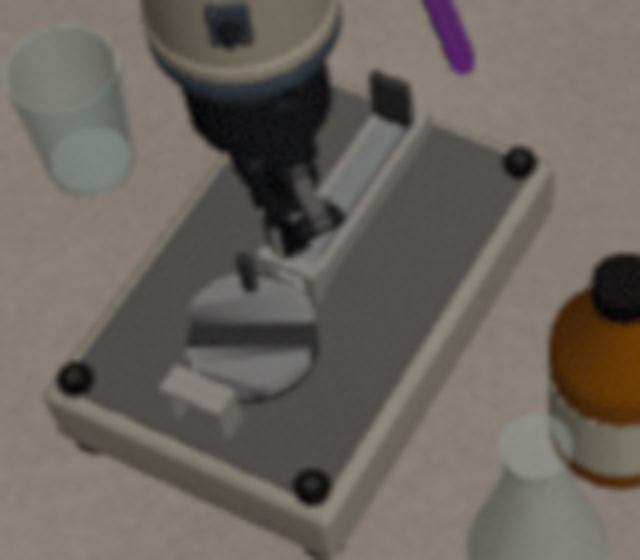

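View pics/d_w.png

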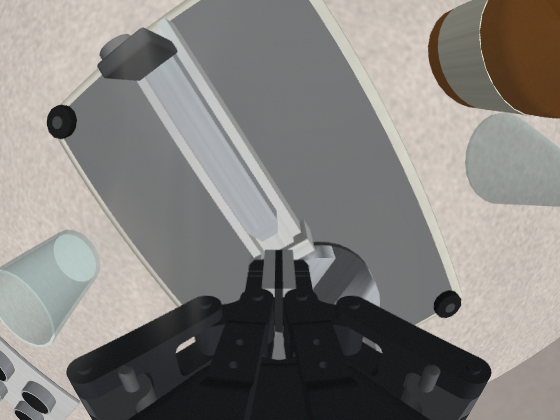

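Call:
send_rows:
  steps: "0 -0.006 0 0.002 0; 0 -0.0116 0.0004 0.002 0; 0 -0.0155 -0.0015 0.002 0; 0 -0.019 -0.003 0.002 0; 0 -0.0225 -0.0035 0.002 0; 0 -0.026 -0.0036 0.002 0; 0 -0.030 -0.0033 0.002 0; 0 -0.034 -0.0023 0.002 0"

```text
clock: 7.6
tool_pos: [623.0, -125.8, 81.1]
tcp_rot: [-0.001, 0.217, 0.976, -0.0]
force: [-4.8, -0.2, -1.4]
width: 0.0
```

```bash
python3 look.py e
```

```text
7.6 [ 623.  -125.8   81.1] xaxis [-0.906  0.423  0.002] -x yaw deg -25.0 F [-4.8 -0.2 -1.4] w 0.0
tip side [255. 186.] wrist [280. 235.]
```

View pics/e_s.png

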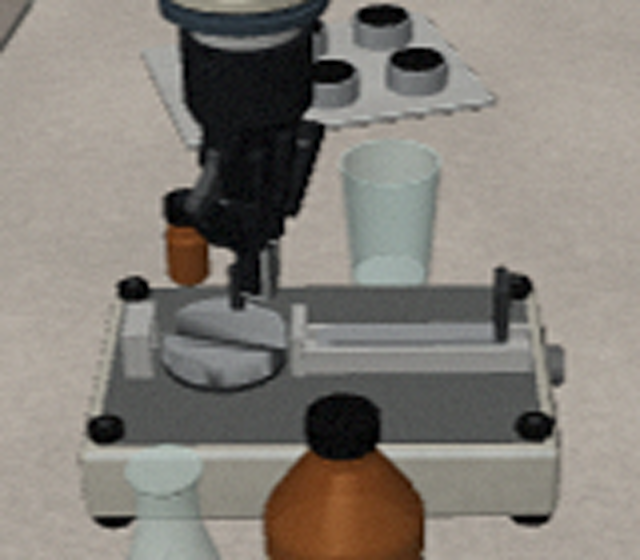

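View pics/e_c.png

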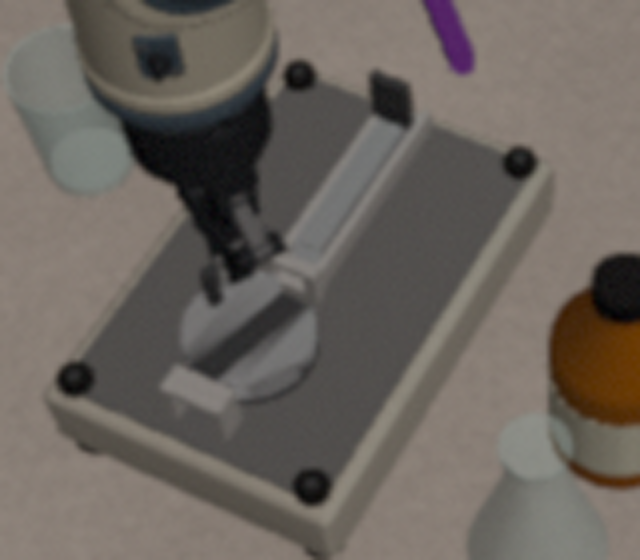

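View pics/e_w.png

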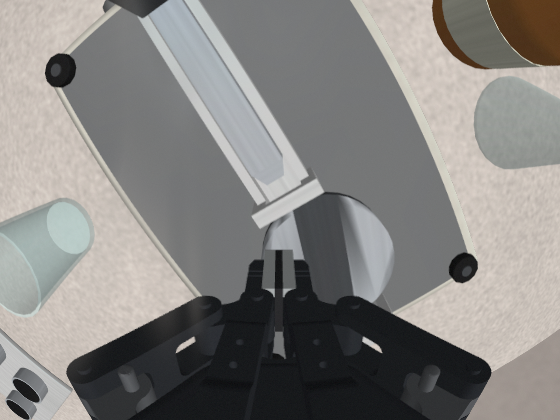

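Call:
send_rows:
  steps: "0 -0.003 0.001 0 0; 0 -0.0065 0.0026 0 0; 0 -0.0065 0.0026 0 0; 0 -0.0065 0.0026 0 0; 0 0.01 0.0026 0 0; 0 0.02 0.0026 0 0; 0 0.02 0.0026 -0.05 0; 0 0.02 0.0026 -0.07 0"

```text
clock: 8.75
tool_pos: [608.0, -114.9, 154.3]
tcp_rot: [0.002, 0.217, 0.976, -0.0]
force: [-0.1, -0.3, 0.3]
width: -0.0
```

```bash
python3 look.py f
```

```text
8.75 [ 608.  -114.9  154.3] xaxis [-0.906  0.423 -0.004] -x yaw deg -25.0 F [-0.1 -0.3  0.3] w -0.0
tip side [259. 164.] wrist [280. 235.]
```

View pics/f_s.png

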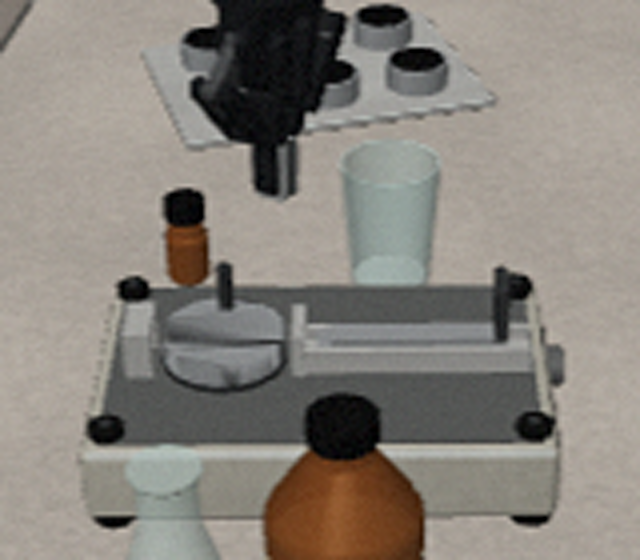

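View pics/f_c.png

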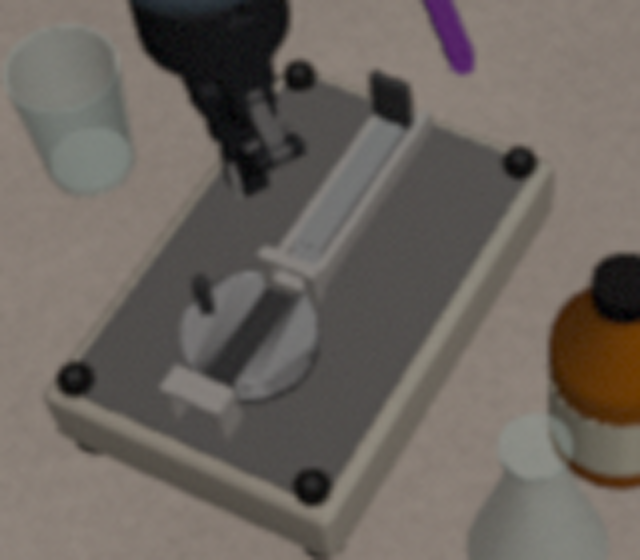

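View pics/f_w.png

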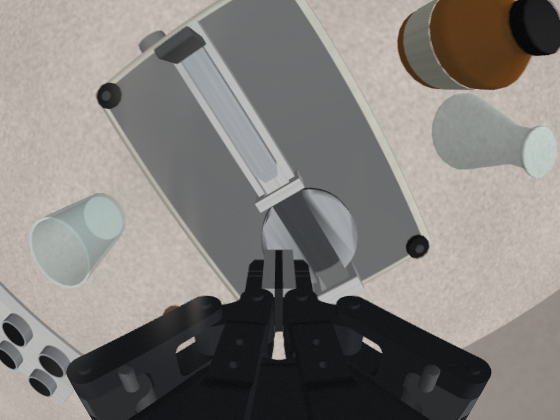

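```bash
python3 - <<'E'
from station import robot, capture
from h import *
s=robot.get_state();p=capture("wrist");q=capture("side");c=capture("scene")
cr=lambda x,y:(150+x/4,130+y/4)
for nm,r in (("side",ray_f(q,(246,166.2))),("scene",ray_f(c,cr(198,279)))):
    X=at_z(r,112)[:2]; d=X-[642,-105.5]; print(nm,X,np.hypot(*d),np.degrees(np.arctan2(d[1],d[0]))%360-96.1)
a=cv2.resize(p["image"][150:310,220:380,::-1],None,fx=4,fy=4,interpolation=cv2.INTER_CUBIC);cv2.imwrite("pics/g_wc.png",a)
# guide direction & tab
E
```

```text
side [ 643.99173358 -129.07530161] 23.65928673520269 178.7291037895849
scene [ 646.99366451 -130.22372887] 25.222994562227353 185.31889691432977
```

View pics/g_wc.png

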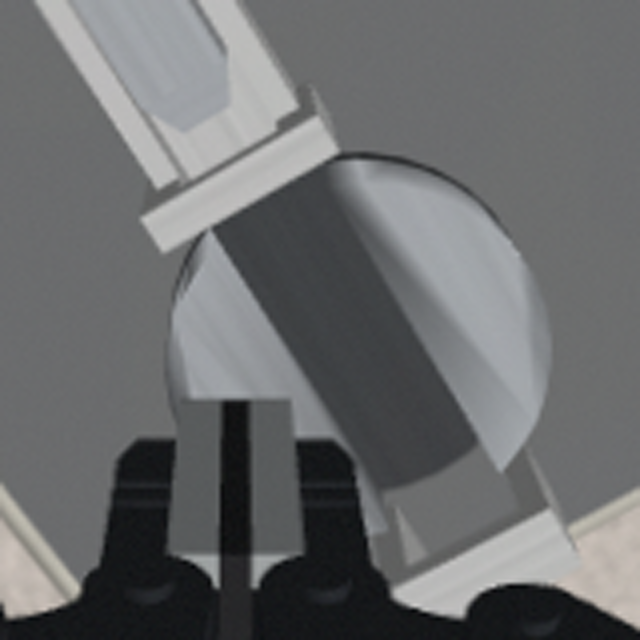

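```bash
python3 - <<'E'
from station import robot, capture, spotter
from h import *
s=robot.get_state();p=capture("wrist")
W=lambda c:(c[0]/4+220,c[1]/4+150)
def ang(a,b,z,za=None):
    A=at_z(ray_w(p,s,a),z);B=at_z(ray_w(p,s,b),z); return np.round(A[:2],1),np.round(B[:2],1),np.degrees(np.arctan2(*(B-A)[1::-1]))
print("slot left",ang(W((213,232)),W((385,530)),82))
print("slot right",ang(W((345,180)),W((500,470)),82))
print("bridge near",ang(W((142,218)),W((318,118)),88))
print("bridge far",ang(W((160,252)),W((338,152)),88))
print("guide wall L",ang((185,72),W((160,186)),76))
for x in spotter.pinpoint("tab",p): print(x, at_z(ray_w(p,s,x["xy"]),99))
a=cv2.resize(p["image"][10:110,130:260,::-1],None,fx=5,fy=5,interpolation=cv2.INTER_CUBIC);cv2.imwrite("pics/g_tab.png",a)
E
```

```text
slot left (array([ 602.2, -117.7]), array([ 675.2, -113.6]), np.float64(3.2331266752182697))
slot right (array([603.3, -91.7]), array([672.5, -87.2]), np.float64(3.7038905460059848))
bridge near (array([ 592.6, -127.1]), array([589.1, -91.2]), np.float64(95.54101395039484))
bridge far (array([ 599.8, -127. ]), array([596.2, -90.5]), np.float64(95.52346243243828))
guide wall L (array([ 484.3, -132.3]), array([ 591.6, -123.8]), np.float64(4.537252653325123))
{'xy': [175.8, 45.3], 'p': 0.88} [ 469.73848296 -124.98257975   99.        ]
```

View pics/g_tab.png

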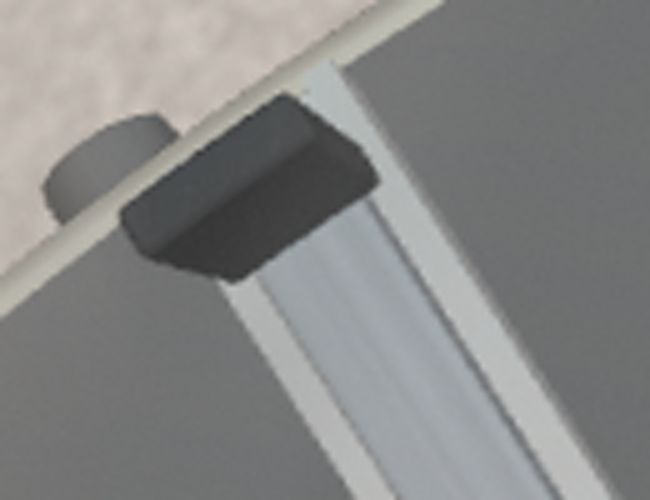

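Slot direction is about 3.5° and the guide about 5.5°, so the disc is at roughly π−0.03, inside the ±0.15 window. Next I'll go behind the bare steel bar's tab, which sits at wrist pixel (176, 45) in the guide.

Call:
send_rows:
  steps: "0 0.03 -0.016 0 -0.11; 0 0.06 -0.032 0 -0.22; 0 0.09 -0.048 0 -0.33; 0 0.12 -0.064 0 -0.44; 0 0.145 -0.0775 0 -0.536; 0 0.145 -0.0775 0 -0.536; 0 0.145 -0.0775 0 -0.536"

```text
clock: 10.02
tool_pos: [443.3, -123.7, 151.5]
tcp_rot: [0.0, -0.049, 0.999, -0.0]
force: [0.6, 0.2, 0.3]
width: 0.1
```

```bash
python3 look.py i; python3 - <<'E'
from station import robot, capture
from h import *
q=capture("side");c=capture("scene")
for X in ([470,-121.3,118],[470,-121.3,99]): print(np.round(proj_f(q,X)),np.round(proj_f(c,X)))
E
```

```text
10.03 [ 443.3 -123.7  151.5] xaxis [-0.995 -0.098 -0.   ] -x yaw deg 5.6 F [0.6 0.2 0.3] w 0.1
tip side [328. 166.] wrist [279. 235.]
[317. 169.] [248. 148.]
[317. 176.] [249. 153.]
```

View pics/i_s.png

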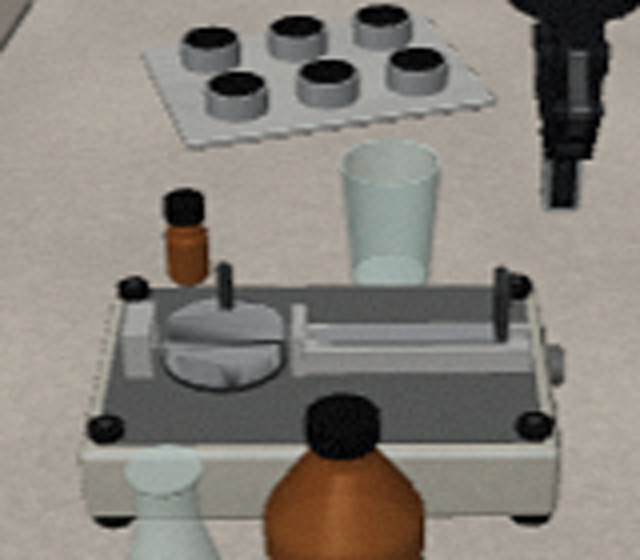

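View pics/i_c.png

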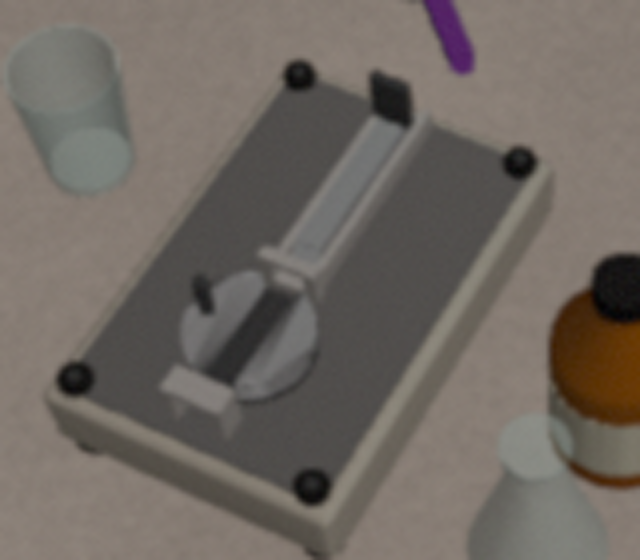

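View pics/i_w.png

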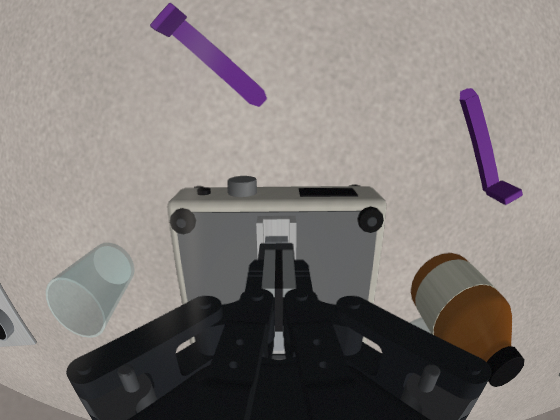

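Call:
send_rows:
  steps: "0 0 0 0.03 0; 0 0 0 0.06 0; 0 0 0 0.075 0; 0 0 0 0.075 0; 0 -0.005 0 0.075 0; 0 -0.01 0 0.075 0; 0 -0.01 0 0.075 0"

```text
clock: 11.15
tool_pos: [453.5, -122.7, 77.1]
tcp_rot: [0.001, -0.05, 0.999, -0.0]
force: [-0.6, -0.3, -0.4]
width: -0.1
```

```bash
python3 look.py j
```

```text
11.15 [ 453.5 -122.7   77.1] xaxis [-0.995 -0.099 -0.001] -x yaw deg 5.7 F [-0.6 -0.3 -0.4] w -0.1
tip side [323. 192.] wrist [279. 235.]
```

View pics/j_s.png

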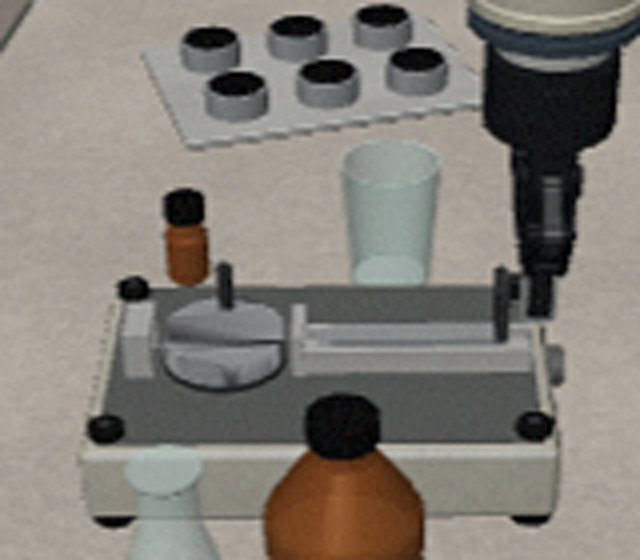

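View pics/j_c.png

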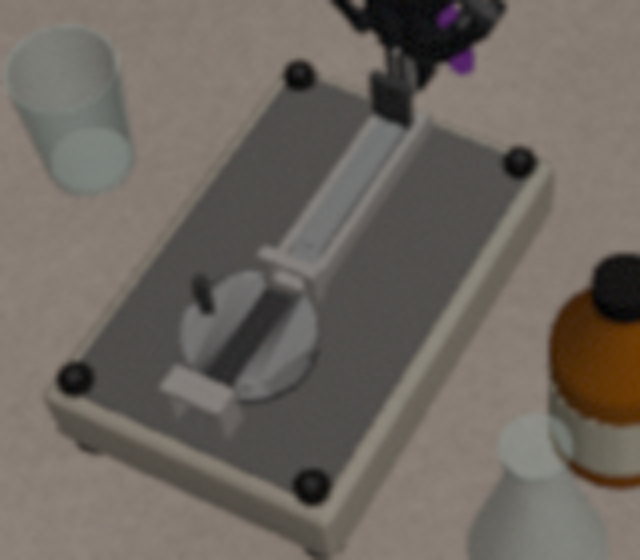

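Call:
send_rows:
  steps: "0 -0.006 0 0 0; 0 -0.013 0 0 0; 0 -0.02 0 0 0; 0 -0.027 0 0 0; 0 -0.034 0 0 0; 0 -0.041 0 0 0; 0 -0.048 0 0 0; 0 -0.055 0 0 0"

```text
clock: 12.3
tool_pos: [507.8, -117.0, 76.5]
tcp_rot: [-0.0, -0.05, 0.999, 0.0]
force: [-0.7, -0.3, 1.0]
width: 0.3
```

```bash
python3 look.py k
```

```text
12.3 [ 507.8 -117.    76.5] xaxis [-0.995 -0.099  0.   ] -x yaw deg 5.7 F [-0.7 -0.3  1. ] w 0.3
tip side [301. 192.] wrist [279. 235.]
```

View pics/k_c.png

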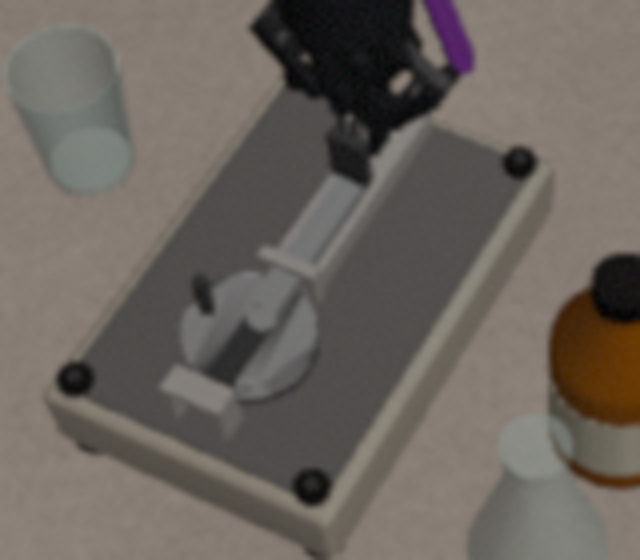

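View pics/k_s.png

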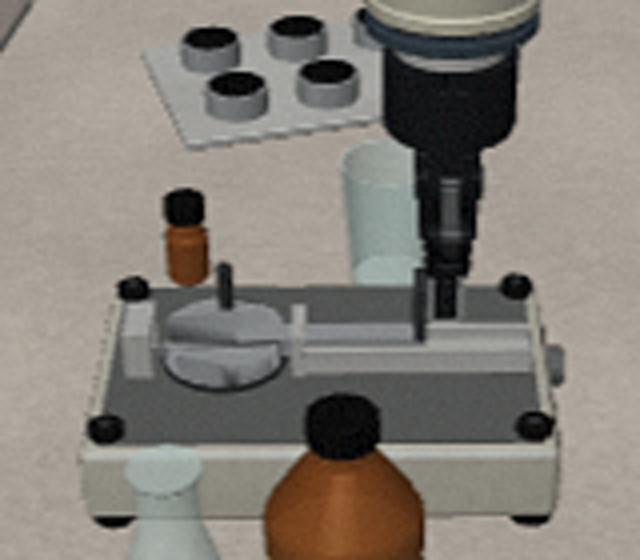

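Call:
send_rows:
  steps: "0 -0.006 0 0 0; 0 -0.013 0 0 0; 0 -0.02 0 0 0; 0 -0.027 0 0 0; 0 -0.034 0 0 0; 0 -0.041 0 0 0; 0 -0.048 0 0 0; 0 -0.054 0 0 0"

```text
clock: 13.45
tool_pos: [561.6, -111.7, 76.5]
tcp_rot: [0.0, -0.05, 0.999, -0.0]
force: [-1.2, 0.2, -0.6]
width: -0.3
```

Call:
send_rows:
  steps: "0 -0.003 0 0 0; 0 -0.006 0 0 0; 0 -0.009 0 0 0; 0 -0.011 0 0 0; 0 -0.011 0 0 0"

```text
clock: 14.08
tool_pos: [572.2, -110.7, 76.6]
tcp_rot: [0.0, -0.05, 0.999, -0.0]
force: [-0.6, 0.1, 0.5]
width: 0.2
```

```bash
python3 look.py l
```

```text
14.07 [ 572.2 -110.7   76.6] xaxis [-0.995 -0.099 -0.   ] -x yaw deg 5.7 F [-0.6  0.1  0.5] w 0.2
tip side [275. 192.] wrist [279. 235.]
```

View pics/l_c.png

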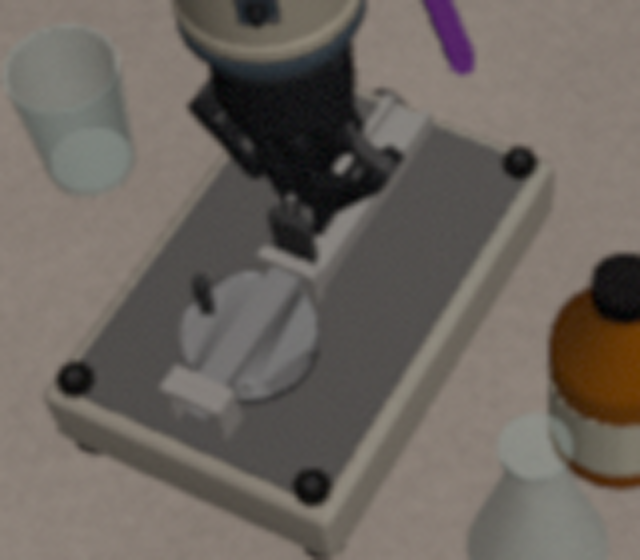

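View pics/l_s.png

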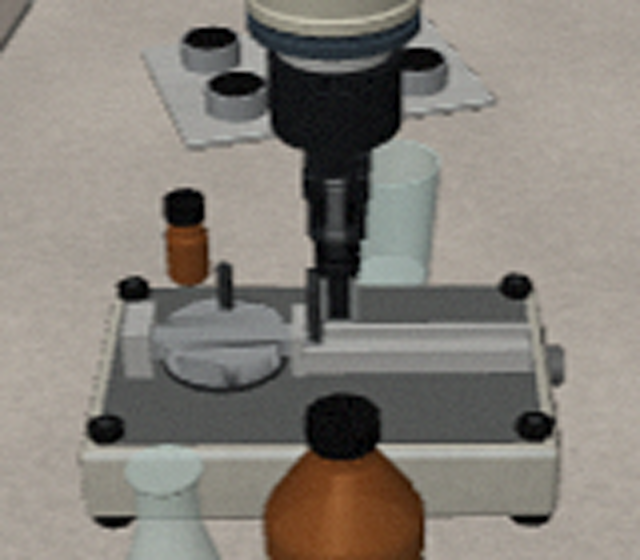

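Little force so far, so the tab isn't against the bridge yet. I'll creep on until it stops.

Call:
send_rows:
  steps: "0 -0.001 0 0 0; 0 -0.002 0 0 0; 0 -0.003 0 0 0; 0 -0.003 0 0 0"

```text
clock: 14.72
tool_pos: [574.6, -110.4, 76.5]
tcp_rot: [-0.0, -0.05, 0.999, 0.0]
force: [-5.0, -0.2, 2.0]
width: 0.1
```

Call:
send_rows:
  steps: "0 -0.001 0 0 0; 0 -0.002 0 0 0; 0 -0.002 0 0 0"

```text
clock: 15.1
tool_pos: [574.8, -110.2, 76.5]
tcp_rot: [-0.002, -0.05, 0.999, 0.0]
force: [-15.6, -5.3, 11.2]
width: -0.3
```

The tool stopped at x ≈ 574.8 with the force up to 16 N, which means the tab is against the bridge. Backing off and checking.

Call:
send_rows:
  steps: "0 0.002 0 0 0; 0 0.01 0 0 0; 0 0.025 0 0 0; 0 0.025 0 -0.03 0; 0 0.025 0 -0.08 0; 0 0.025 0 -0.12 0; 0 0.025 0 -0.12 0"

```text
clock: 15.98
tool_pos: [553.0, -113.2, 199.4]
tcp_rot: [0.003, -0.05, 0.999, -0.001]
force: [-0.5, 0.5, -0.8]
width: 0.3
```

```bash
python3 look.py m; python3 - <<'E'
from station import robot, capture, spotter
from h import *
s=robot.get_state();p=capture("wrist");q=capture("side");c=capture("scene")
for n,pp in (("w",p),("side",q),("scene",c)):
    for th,z in (("tab",99),("bar_tip",74),("bridge",82),("keeper",91)):
        for x in spotter.pinpoint(th,pp)[:2]:
            r=ray_w(p,s,x["xy"]) if n=="w" else ray_f(pp,x["xy"]); print(n,th,round(x["p"],2),np.round(at_z(r,z)[:2]))
E
```

```text
15.97 [ 553.  -113.2  199.4] xaxis [-0.995 -0.099 -0.005] -x yaw deg 5.7 F [-0.5  0.5 -0.8] w 0.3
tip side [282. 148.] wrist [279. 235.]
w tab 0.87 [429.  69.]
w tab 0.74 [ 584. -114.]
w bar_tip 0.8 [353.  19.]
w bar_tip 0.7 [ 390. -139.]
w bridge 0.85 [ 595. -106.]
w keeper 0.98 [695. -99.]
w keeper 0.37 [ 591. -110.]
side tab 0.93 [ 309. -135.]
side tab 0.81 [426. 195.]
side bar_tip 0.69 [374. -39.]
side bar_tip 0.64 [340. 138.]
side bridge 0.7 [ 593. -112.]
side keeper 0.74 [ 587. -131.]
side keeper 0.6 [ 694. -101.]
scene tab 0.78 [ 592. -116.]
scene tab 0.68 [464. 139.]
scene bar_tip 0.85 [373.  81.]
scene bar_tip 0.58 [ 411. -111.]
scene bridge 0.85 [ 588. -118.]
scene keeper 0.94 [695. -93.]
```

View pics/m_c.png

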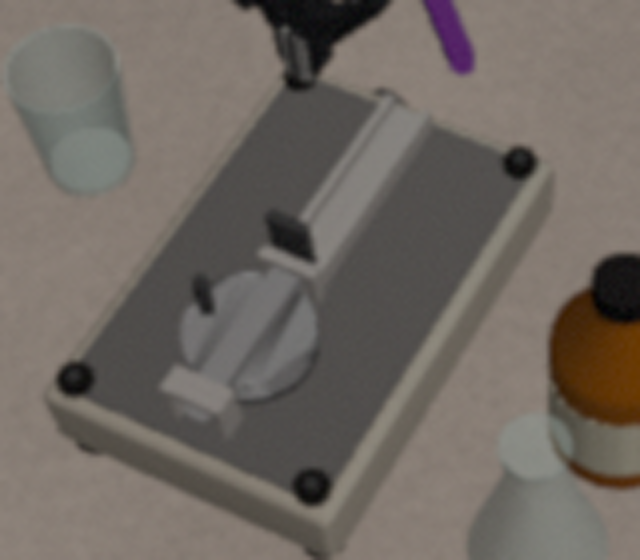

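View pics/m_s.png

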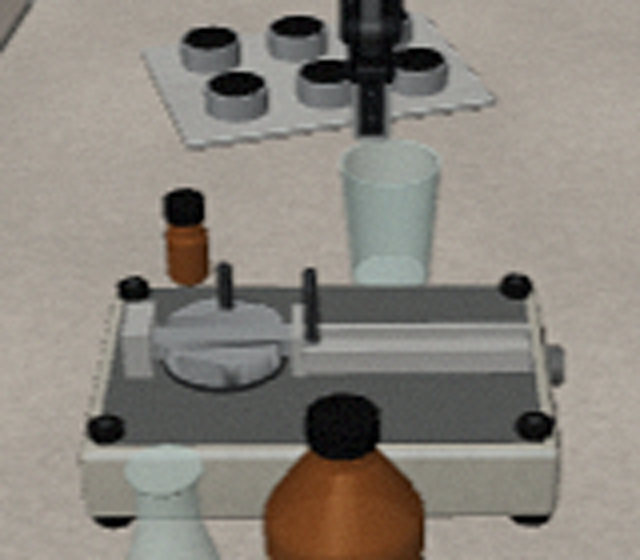

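View pics/m_w.png

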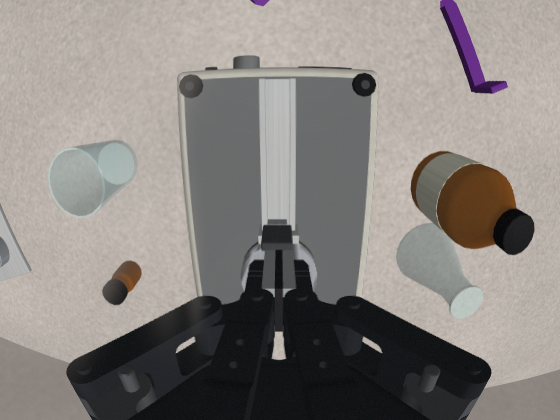

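The tab at side crop (312, 305) is against the bridge at (297, 320), the bar lies through the slot into the keeper, and the bystanders have not moved. Handing in.

```bash
python3 -c "
from station import robot
print(robot.get_state()['force']); print(robot.sign_off())"
```

```text
[0.19602114 0.05300673 0.35877993]
the job is handed in; nothing more can be done
None
```

The drive shaft is locked and the job is handed in, at about 16 s on the clock; the hand-in reports no verdict.

**Disc:** I turned it by its post from about 2.05 rad to about π − 0.03 rad. The slot measured 3.2–3.7° in world axes against 4.5–5.5° for the guide and bridge, well inside the 0.15 rad allowed. The post readings gave 179° and 185°.

**Bar:** I then pushed the bare steel bar by its tab until it stopped against the bridge. The force rose to about 16 N and the tool stopped moving. The wrist camera put the tab's back face at x ≈ 584 mm, against about 583 mm expected when fully home. I did not measure the tip itself, as it is hidden in the keeper. The detector found only look-alikes for the bar tip.

**Other checks:** The bystanders look unmoved in the last pictures, and the gripper is clear with its force near zero.

**Disagreements:**
- **Fingertip height:** the cameras showed the fingertips about 40 mm higher than `robot.nose_length` implies. I worked from the camera heights.
- **Tab position:** the side and scene detectors gave poor tab positions at the end. I relied on the wrist reading, the contact force and the pictures.

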